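Read a tag on a coasting sample carousel

ROBOT

A 6-joint arm with a two-finger parallel gripper is mounted at the origin on the work surface. World frame = base frame: x ahead of the robot, y to its left, z up, the work surface at z = 0. Lengths are in m, angles in rad, forces in N, time in s.
With the tool pointing down it reaches from about 0.3 to 0.875 m from the base axis. Payload 6.4 kg.
Tool frame: the origin (TCP) lies midway between the tips of the shut fingers; the grasp point (between the pads) lies 19 mm behind it; z points along the fingers, y is the line along which they close (so a half turn about z gives the same grasp; the last joint's range is limited). The gripper opens to 85 mm and grips with 20 to 120 N. Pads are 22 mm wide; open, the fingers measure 114 mm over their backs; the gripper's body (76 mm by 85 mm) begins 54 mm behind the grasp point. The pads swing forward as they close: fully open they stand 13 mm farther back than shut.
Start: joints at [0.981, 0.181, 1.607, -0, 1.354, -0.206], TCP at [0.215, 0.533, 0.231] pointing down, gripper open.
Joint ranges: [-2.99, 2.99], [-0.89, 2.07], [0.3, 2.58], [-1.14, 4.28], [0, 2.63], [-3.12, 3.12]. Speed limits (rad/s): [2.57, 2.57, 3.01, 3.14, 3.14, 3.14].

INTERFACE

Orientations are given as a unit quaternion [w, x, y, z].
In Python, from bench import get_obs, camera, hand_in gives the robot as it stands.
- The arm moves only by the tool carry_out, never from a script. Its argument "plan" is a list that holds one entry, the list of rows, each a list of 7 numbers: the shift along the world's x, y, z in m, then the turn, a rotation vector about the world's x, y, z in rad, then the opening, from 0 (shut) to 1 (fully open). In form: [[[x, y, z, rx, ry, rz, hand], ...]]. A call has exactly 5 rows; each row is the pose to reach, as a shift and turn from the pose commanded when the call began; what a row does not reach only later rows make up. A row lasts 1/12 s, in which the tool goes at most 41.7 mm and 7.16 degrees, less where a joint would pass 70% of its speed; a pose out of reach is approached as far as the arm can. A call with a gripper value outside its range is refused whole. The fingers move at their own pace and stop on an object; the grip force is fixed at half the most. Time passes only in rows, so rows that repeat a pose let the fingers close, or fill a call up. It gives the time, the measured TCP pose, the force, the opening and the grip force at its end, in the units of the state.
- get_obs(): the state, without advancing time (a new reading comes with each control period).
- camera(name): name is "scene" or "top" or "wrist"; returns a dict with "pixels" (480x640x3 uint8, red, green, blue), "z_map" (480x640 float32, m along the optical axis (not along the pixel's ray), 0 where there is no reading), "camera_matrix" (3x3 intrinsics, pixels), "cam_to_world" (4x4, takes a point from camera to world coordinates). Camera axes: x right, y up, looking along -z (the intrinsics and any distortion apply to the point x, -y, -z); pixel columns grow to the right and rows downward; lengths in m; the calibration is good to about 2 mm. A picture is of the moment at which its call begins.
- hand_in(): hands the job in; it is judged then, once.
The state is a dict: "time_s": time; "q": joint angles; "dq": joint speeds; "joint_efforts": joint torques, N m; "eef_pos": TCP position; "eef_rot": TCP orientation; "wrist_force": force on the tool from outside, world axes, zero at the start; "torque": the same for the moment, N m; "opening": opening from 0.0 (shut) to 1.0 (fully open); "grasp_force": force on a finger pad.
Only numpy, scipy, OpenCV 4.12 (cv2) and the standard library are available. Lean on these libraries where they do the work, as an engineer would, in place of code of your own. Each camera call takes 0.05 s, during which the arm holds its last target. There are 200 camera calls.

TASK

Check that the tag in the red jar cap reads while the sample carousel runs freely: take the reader out of its stand, push the carousel gently by a black pin, either way round, so that it coasts at about one turn in five seconds, then follow the red cap round with the reader's nose close above it, touching nothing, for at least five seconds on end while it keeps turning faster than one turn in twelve seconds. Then stand the reader back in its stand, let go, and finish once the carousel stands still (let it run out or brake it softly). Do not jolt or overspin the carousel (never faster than a turn in two and a half seconds), do not drop the reader, and leave the beaker, wash bottle and filter box alone.

Things in the scene. Friction and masses are not known exactly. Their poses are not given: they have to be found in the camera images.
- carousel: Sample carousel, fixed; origin on its vertical axis at bench height, z up. Housing 224 mm across with a black block at its +x side (143 mm from the axis). On it the rotor: aluminium plate 250 mm across, top at 48 mm, hub up to 78 mm, six fixed amber jars 90 mm from the axis every 60 deg with 44 mm caps, tops at 105 mm (red, then counter-clockwise white, blue, white, yellow, white).
- rotor (a joint): Rotor angle, rad, counter-clockwise from above; at 0 the red cap is on the carousel's +x axis; no stop within several turns. Runs freely: rotor with jars 1.5 kg, inertia about 0.011 kg m2 (true value within some 20 percent). The nominal rotor loses 0.07 rad/s each second by friction plus 1/40 of its speed each second by drag: it coasts 10 to 20 s.
- red_cap (a point): Centre of the top of the red cap (44 mm across), 105 mm above the bench, 90 mm from the turning axis; turns with the rotor. The tag reads while the reader's nose is above the cap, its centre within the cap's edge (22 mm sideways), 5 to 40 mm above the cap's top.
- pin_a (a point): Centre of the top of the black push pin 30 deg counter-clockwise of the red cap, 55 mm from the axis, 16 mm across, its top 150 mm above the bench (45 mm over the caps). Two more such pins stand 150 and 270 deg counter-clockwise of the red cap. All are fixed to the rotor and turn with it.
- reader: Tag reader, loose, 0.16 kg, upright in its stand at the start. Origin: centre of its lower end (the nose); z from nose to head. White barrel 26 mm across, 85 mm long, black band at the nose; above it a blue square head 32 x 32 mm, sides along its x and y, 85 to 152 mm above the nose: grip it there from above. 153 mm long in all.
- reader_nose (a point): Centre of the flat lower end of the reader, the reading face. Same point as the reader's origin.
- stand: Reader stand, fixed; origin at bench height under its centre, z up. Steel foot 90 x 90 x 5 mm with a grey square well, outside 46 mm, inside 36 mm wide (sides along its x and y), open on top, rim 70 mm above the bench, inner floor 5 mm above it. The reader stands in it nose down on that floor, loosely, its head clear above the rim.
- stand_in (a point): Centre of the well's inner floor, 5 mm above the bench.
- beaker: Glass beaker, empty, 68 mm across, 85 mm high; leave alone. Origin under its centre.
- wash_bottle: White plastic wash bottle with blue cap, 66 mm across, 150 mm high; leave alone. Origin under its centre.
- filter_box: White box with a blue band, 100 x 70 x 50 mm; leave alone. Origin under its centre.
Mind the look-alikes: they are no part of the job. Leave any yellow look-alike of the reader alone. What is shaped like the stand but orange is not meant.

How it is judged:
By the outcome, as a careful person would: the job done as asked, in the order asked, and still so for the second after the job is handed in, with the robot touching nothing.
It also fails if it takes over 72 s, if anything falls off the work surface, if the arm or the gripper's body presses on something with over 40 N, if the wrist force passes 120 N, or if a joint passes its speed limit or range.

## Working session

There is one attempt and no reset: what is moved stays moved. The work goes in short steps, Python scripts to look and compute and a tool call to move; the robot and the scene stay as the last step left them, time stands still between calls to the robot, and variables do not carry over. Pictures are saved under pics/ and viewed, at most 10 in all, crops included, and the job is handed in when it is done.

Besides the shell and the picture viewer there is one more tool, called after "Emit:" by a JSON object that holds its "api" and its "payload", one argument or row to a line. carry_out: Moves the arm, as the interface text tells. Its arguments: {"type":"object","properties":{"plan":{"type":"array","items":{"type":"array","items":{"type":"array","items":{"type":"number"}}}}},"required":["plan"]}

```bash
mkdir -p pics
cat > h.py <<'E'
import numpy as np, cv2
from bench import get_obs, camera
def pix2w(c,u,v,z=None):
    K=c["camera_matrix"];T=c["cam_to_world"]
    d=np.array([(u-K[0,2])/K[0,0],-(v-K[1,2])/K[1,1],-1.]);d=T[:3,:3]@d;o=T[:3,3]
    return o+d*((z-o[2])/d[2]) if z is not None else o+d*c["z_map"][int(v),int(u)]
def cloud(c):
    K=c["camera_matrix"];T=c["cam_to_world"];v,u=np.mgrid[:480,:640]
    d=np.stack([(u-K[0,2])/K[0,0],-(v-K[1,2])/K[1,1],-np.ones(u.shape)],-1)*c["z_map"][...,None]
    return d@T[:3,:3].T+T[:3,3]
def save(c,n): cv2.imwrite("pics/%s.png"%n,c["pixels"][...,::-1])
E
python3 - <<'E'
from h import *
o=get_obs();print({k:np.round(v,3).tolist() for k,v in o.items()})
for n in ("scene","top"):
    c=camera(n);save(c,n+"0");print(n,c["cam_to_world"].round(3).tolist(),c["camera_matrix"].round(1).tolist())
    np.savez("pics/%s0.npz"%n,**c)
E
```

```text
{'time_s': 0.0, 'q': [0.981, 0.182, 1.608, 0.0, 1.354, -0.206], 'dq': [0.0, -0.001, 0.0, 0.0, -0.0, -0.0], 'joint_efforts': [-0.0, -44.484, -35.136, -0.0, 0.009, 0.0], 'eef_pos': [0.215, 0.533, 0.23], 'eef_rot': [-0.0, 0.191, 0.982, -0.001], 'wrist_force': [-0.538, 0.757, 0.514], 'torque': [-0.001, 0.004, 0.02], 'grasp_force': 0.0, 'opening': 1.001}
scene [[-0.487, -0.75, 0.448, 1.149], [0.874, -0.414, 0.257, 0.362], [-0.007, 0.516, 0.856, 1.284], [0.0, 0.0, 0.0, 1.0]] [[551.8, 0.0, 319.4], [0.0, 551.8, 236.9], [0.0, 0.0, 1.0]]
top [[-0.069, 0.972, -0.222, 0.292], [-0.998, -0.067, 0.018, 0.046], [0.002, 0.223, 0.975, 1.296], [0.0, 0.0, 0.0, 1.0]] [[525.7, 0.0, 307.9], [0.0, 525.7, 247.4], [0.0, 0.0, 1.0]]
```

View pics/top0.png

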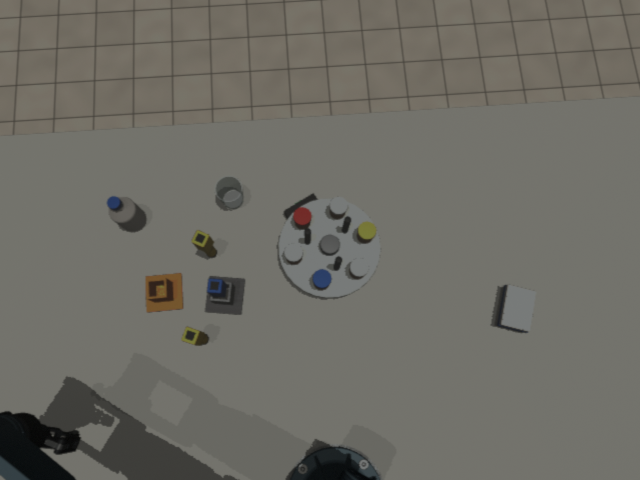

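View pics/scene0.png

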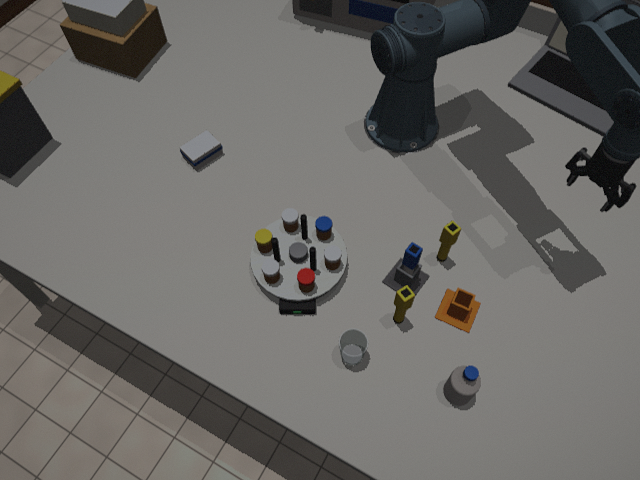

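The top view shows the carousel (hub at about 330,245), the red cap (303,217), the blue reader in its grey stand (215,287), and yellow look-alikes at (202,240) and (193,336). The orange stand is at (164,292), the beaker at (229,194), the bottle at (122,210) and the box at (517,308). The scene view shows the same layout, with the reader at (412,256) and the red cap at (306,280).

Run:
```python
from h import *
C={n:dict(np.load("pics/%s0.npz"%n)) for n in("top","scene")}
box={"top":(180,180,390,330),"scene":(230,190,440,320)}
for n,c in C.items():
    hsv=cv2.cvtColor(c["pixels"],cv2.COLOR_RGB2HSV);x0,y0,x1,y1=box[n];R=np.zeros((480,640),bool);R[y0:y1,x0:x1]=1
    H,S,V=[hsv[...,i].astype(int) for i in range(3)];P=cloud(c)
    for nm,m in (("red",((H<8)|(H>172))&(S>170)&(V>90)),("yel",(H>20)&(H<35)&(S>130)&(V>90)),("blue",(H>105)&(H<130)&(S>120)&(V>40))):
        k,l,st,ce=cv2.connectedComponentsWithStats((m&R).astype(np.uint8))
        for i in range(1,k):
            if st[i,4]<60: continue
            q=P[l==i];z=q[:,2]; zt=np.percentile(z,90); top=(l==i)&(abs(P[...,2]-zt)<.006); vv,uu=np.nonzero(top)
            print(n,nm,st[i,:5],"ztop %.3f"%zt,"mean top",P[top].mean(0).round(4),"plane.105",pix2w(c,uu.mean(),vv.mean(),.105).round(4))
    # plate: points at z~48mm within window
    m=R&(abs(P[...,2]-.048)<.004)&(V>80);k,l,st,ce=cv2.connectedComponentsWithStats(m.astype(np.uint8));i=1+st[1:,4].argmax()
    cn,_=cv2.findContours((l==i).astype(np.uint8),cv2.RETR_EXTERNAL,cv2.CHAIN_APPROX_NONE);pp=np.vstack(cn)[:,0]
    w=np.array([pix2w(c,u,v,.048)[:2]for u,v in cv2.convexHull(pp)[:,0]],np.float32);print(n,"plate circle",cv2.minEnclosingCircle(w),cv2.fitEllipse(w))
    # reader head top / foot
    if n=="top":
        m=R&(abs(P[...,2]-.005)<.004)&(V<75); m[:, :195]=0;m[:,255:]=0;m[:270]=0
        vv,uu=np.nonzero(m);w=np.array([pix2w(c,u,v,.005)[:2]for u,v in zip(uu,vv)],np.float32);print("foot?",len(w),cv2.minAreaRect(w))
    c2=c["pixels"][270:325,190:255] if n=="top" else c["pixels"][230:300,375:440]
    cv2.imwrite("pics/crop_%s.png"%n,cv2.resize(c2[...,::-1],None,fx=6,fy=6,interpolation=cv2.INTER_CUBIC))
a=cv2.imread("pics/crop_top.png");b=cv2.imread("pics/crop_scene.png");h=max(a.shape[0],b.shape[0]);im=np.zeros((h,a.shape[1]+b.shape[1],3),np.uint8);im[:a.shape[0],:a.shape[1]]=a;im[:b.shape[0],a.shape[1]:]=b
cv2.imwrite("pics/crops.png",im[:600,:800]);print(im.shape)
```

```text
top yel [359 223  16  16 208] ztop 0.108 mean top [ 0.5953 -0.1158  0.1059] plane.105 [ 0.5955 -0.1159  0.105 ]
top yel [193 231  16  16  90] ztop 0.155 mean top [0.5891 0.2638 0.1529] plane.105 [0.6015 0.2729 0.105 ]
top blue [313 270  18  18 247] ztop 0.109 mean top [ 0.4892 -0.0023  0.1063] plane.105 [ 0.4894 -0.0023  0.105 ]
top blue [208 279  14  14 114] ztop 0.160 mean top [0.4806 0.2336 0.1582] plane.105 [0.4894 0.2424 0.105 ]
top plate circle ((0.575737714767456, -0.027605120092630386), 0.12467122077941895) ((0.5757628083229065, -0.02769186906516552), (0.24748654663562775, 0.24846035242080688), 139.3250732421875)
foot? 591 ((0.4811561107635498, 0.23504678905010223), (0.08769205212593079, 0.08931384980678558), 81.2273178100586)
scene red [298 269  16  15 203] ztop 0.110 mean top [0.6432 0.0335 0.107 ] plane.105 [0.6424 0.033  0.105 ]
scene yel [255 229  17  15 193] ztop 0.109 mean top [ 0.5983 -0.1153  0.1067] plane.105 [ 0.5975 -0.116   0.105 ]
scene yel [397 285  18  17 116] ztop 0.156 mean top [0.5928 0.2653 0.1532] plane.105 [0.5691 0.2611 0.105 ]
scene blue [316 216  16  15 188] ztop 0.109 mean top [ 0.4924 -0.0014  0.1065] plane.105 [ 0.4916 -0.0018  0.105 ]
scene blue [405 243  17  15 112] ztop 0.161 mean top [0.4846 0.2356 0.1584] plane.105 [0.4531 0.2296 0.105 ]
scene plate circle ((0.5758575797080994, -0.028995409607887268), 0.12505801022052765) ((0.5759968757629395, -0.02881821244955063), (0.24808302521705627, 0.24956123530864716), 118.58334350585938)
(420, 780, 3)
```

View pics/crops.png

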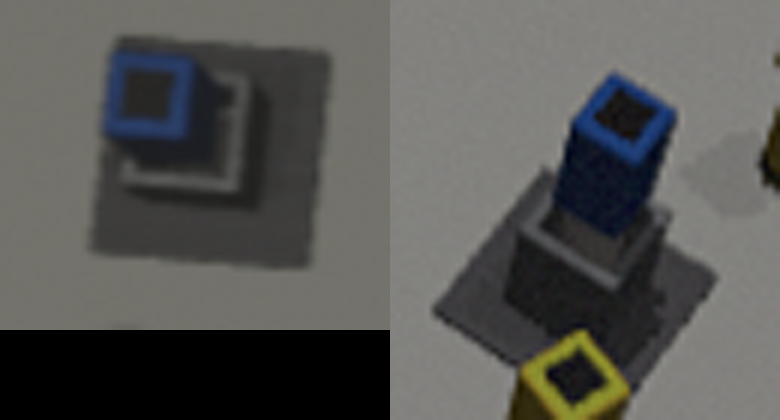

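The crops show the blue head upright in the grey well. The foot and head sides sit about 8 degrees clockwise of the world axes, and the stand centre is near (0.482, 0.235). The carousel axis is near (0.576, -0.028), with the red cap at about 43 degrees. I'm moving above the reader now.

Emit:
{"api": "carry_out", "payload": {
  "plan": [
    [[0.015,-0.017,0.006,0,0,0.02,1],[0.035,-0.039,0.012,0,0,0.05,1],[0.057,-0.064,0.018,0,0,0.08,1],[0.079,-0.088,0.024,0,0,0.11,1],[0.1,-0.112,0.03,0,0,0.14,1]]
  ]
}}

```text
time_s: 0.52
eef_pos: [0.3158, 0.4199, 0.2611]
eef_rot: [-0.0, 0.121, 0.993, -0.0]
wrist_force: [0.9, -0.6, 0.1]
opening: 1.002
grasp_force: 0.0
```

Emit:
{"api": "carry_out", "payload": {
  "plan": [
    [[0.022,-0.025,0,0,0,0.02,1],[0.044,-0.049,0,0,0,0.04,1],[0.066,-0.074,0,0,0,0.06,1],[0.088,-0.098,0,0,0,0.08,1],[0.11,-0.122,0,0,0,0.096,1]]
  ]
}}

```text
time_s: 0.93
eef_pos: [0.4259, 0.2977, 0.261]
eef_rot: [-0.0, 0.073, 0.997, -0.0]
wrist_force: [1.1, 0.9, -0.0]
opening: 1.003
grasp_force: 0.0
```

Emit:
{"api": "carry_out", "payload": {
  "plan": [
    [[0.02,-0.022,0,0,0,0,1],[0.037,-0.042,0,0,0,0,1],[0.049,-0.055,0,0,0,0,1],[0.057,-0.064,0,0,0,0,1],[0.057,-0.064,0,0,0,0,1]]
  ]
}}

```text
time_s: 1.35
eef_pos: [0.4834, 0.2336, 0.2608]
eef_rot: [-0.0, 0.075, 0.997, -0.0]
wrist_force: [-0.7, -0.3, -0.2]
opening: 1.0
grasp_force: 0.0
```

Run:
```python
from h import *
o=get_obs();print(o["time_s"],o["eef_pos"].round(4) if hasattr(o["eef_pos"],"round") else o["eef_pos"],np.round(o["eef_rot"],4),np.round(o["q"],3))
c=camera("wrist");save(c,"w1");np.savez("pics/w1.npz",**c);print(c["cam_to_world"].round(3).tolist())
P=cloud(c);hsv=cv2.cvtColor(c["pixels"],cv2.COLOR_RGB2HSV);H,S=hsv[...,0].astype(int),hsv[...,1]
m=(H>100)&(H<130)&(S>110)&(abs(P[...,2]-.158)<.008);w=P[m][:,:2].astype(np.float32)
print(m.sum(),np.median(P[m],0) if m.any() else 0,cv2.minAreaRect(w) if m.any() else 0)
t=dict(np.load("pics/top0.npz"));h=cv2.cvtColor(t["pixels"],cv2.COLOR_RGB2HSV);P=cloud(t)
m=np.zeros((480,640),bool);m[272:302,200:232]=1;m&=(abs(P[...,2]-.158)<.006);vv,uu=np.nonzero(m)
w=np.array([pix2w(t,u,v,.158)[:2] for u,v in zip(uu,vv)],np.float32);print("top",cv2.minAreaRect(w))
```

```text
1.35 [0.4834 0.2336 0.2608] [-2.000e-04  7.510e-02  9.972e-01 -3.000e-04] [ 2.290e-01  7.100e-02  1.668e+00 -1.000e-03  1.402e+00 -1.191e+00]
[[0.15, -0.937, -0.316, 0.401], [0.989, 0.142, 0.048, 0.246], [-0.001, -0.32, 0.947, 0.403], [0.0, 0.0, 0.0, 1.0]]
1197 [0.47734178 0.23566223 0.15602792] ((0.48870059847831726, 0.2536330819129944), (0.5361872911453247, 0.24910996854305267), 72.16726684570312)
top ((0.4806097447872162, 0.23566360771656036), (0.03237099200487137, 0.03179468959569931), 80.79862213134766)
```

View pics/w1.png

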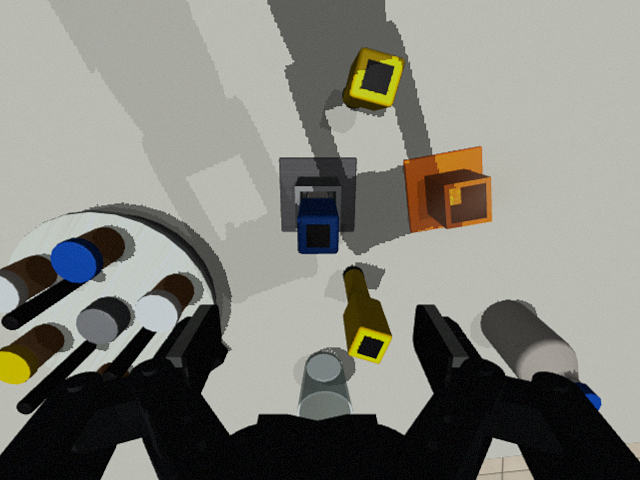

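The wrist view shows the blue head top at about (318,238). Its sides are parallel to the image axes, so the tool yaw is aligned. The stand foot spans columns 280–356 and rows 157–231, and the yellow look-alikes are well clear.

Run:
```python
from h import *
c=dict(np.load("pics/w1.npz"));P=cloud(c);hsv=cv2.cvtColor(c["pixels"],cv2.COLOR_RGB2HSV)
m=np.zeros((480,640),bool);m[190:262,285:352]=1;m&=(abs(P[...,2]-.158)<.006);k,l,st,ce=cv2.connectedComponentsWithStats(m.astype(np.uint8));i=1+st[1:,4].argmax()
vv,uu=np.nonzero(l==i);w=np.array([pix2w(c,u,v,.158)[:2] for u,v in zip(uu,vv)],np.float32);print(st[i],cv2.minAreaRect(w))
m=np.zeros((480,640),bool);m[150:240,272:362]=1;m&=(hsv[...,2]<100)&(abs(P[...,2]-.005)<.003);k,l,st,ce=cv2.connectedComponentsWithStats(m.astype(np.uint8));i=1+st[1:,4].argmax()
vv,uu=np.nonzero(l==i);w=np.array([pix2w(c,u,v,.005)[:2] for u,v in zip(uu,vv)],np.float32);print(st[i],cv2.minAreaRect(w))
m=np.zeros((480,640),bool);m[150:240,272:362]=1;m&=(abs(P[...,2]-.07)<.005);vv,uu=np.nonzero(m);w=np.array([pix2w(c,u,v,.07)[:2] for u,v in zip(uu,vv)],np.float32);print("rim",len(w),cv2.minAreaRect(w))
```

```text
[ 297  213   42   41 1636] ((0.4789893329143524, 0.23431244492530823), (0.031380750238895416, 0.03190295770764351), 81.40803527832031)
[ 279  157   78   75 3037] ((0.48036015033721924, 0.23419012129306793), (0.08897845447063446, 0.08896064758300781), 81.39693450927734)
rim 558 ((0.48023974895477295, 0.23406194150447845), (0.045872095972299576, 0.04641423001885414), 81.4051513671875)
```

Emit:
{"api": "carry_out", "payload": {
  "plan": [
    [[-0.003,0.001,-0.015,0,0,0,1],[-0.003,0.001,-0.035,0,0,0,1],[-0.003,0.001,-0.055,0,0,0,1],[-0.003,0.001,-0.075,0,0,0,1],[-0.003,0.001,-0.09,0,0,0,1]]
  ]
}}

```text
time_s: 1.82
eef_pos: [0.4774, 0.2374, 0.1696]
eef_rot: [-0.001, 0.073, 0.997, -0.0]
wrist_force: [-0.2, -0.8, 0.5]
opening: 0.999
grasp_force: 0.0
```

Emit:
{"api": "carry_out", "payload": {
  "plan": [
    [[0,0,-0.015,0,0,0,1],[0,0,-0.03,0,0,0,1],[0,0,-0.045,0,0,0,1],[0,0,-0.058,0,0,0,1],[0,0,-0.065,0,0,0,1]]
  ]
}}

```text
time_s: 2.23
eef_pos: [0.4772, 0.2372, 0.1046]
eef_rot: [-0.001, 0.073, 0.997, -0.0]
wrist_force: [-0.4, 0.8, -0.0]
opening: 1.003
grasp_force: 0.0
```

Emit:
{"api": "carry_out", "payload": {
  "plan": [
    [[0,0,0,0,0,0,0.8],[0,0,0,0,0,0,0.6],[0,0,0,0,0,0,0.4],[0,0,0,0,0,0,0.2],[0,0,0,0,0,0,0]]
  ]
}}

```text
time_s: 2.65
eef_pos: [0.48, 0.2363, 0.1075]
eef_rot: [0.001, 0.074, 0.997, 0.0]
wrist_force: [0.0, 0.8, 1.1]
opening: 0.366
grasp_force: 59.3
```

Emit:
{"api": "carry_out", "payload": {
  "plan": [
    [[0,0,0,0,0,0,0],[0,0,0,0,0,0,0],[0,0,0,0,0,0,0],[0,0,0,0,0,0,0],[0,0,0,0,0,0,0]]
  ]
}}

```text
time_s: 3.07
eef_pos: [0.4801, 0.2363, 0.1074]
eef_rot: [0.001, 0.074, 0.997, 0.0]
wrist_force: [-0.7, -0.4, 6.6]
opening: 0.364
grasp_force: 59.6
```

Emit:
{"api": "carry_out", "payload": {
  "plan": [
    [[0,0,0.005,0,0,0,0],[0,0,0.015,0,0,0,0],[0,0,0.03,0,0,0,0],[0,0,0.048,0,0,0,0],[0,0,0.07,0,0,0,0]]
  ]
}}

```text
time_s: 3.48
eef_pos: [0.4782, 0.2359, 0.1763]
eef_rot: [-0.001, 0.074, 0.997, -0.0]
wrist_force: [0.6, -0.2, -1.5]
opening: 0.366
grasp_force: 59.4
```

Emit:
{"api": "carry_out", "payload": {
  "plan": [
    [[0,0,0.025,0,0,0,0],[0,0,0.05,0,0,0,0],[0,0,0.075,0,0,0,0],[0,0,0.095,0,0,0,0],[0,0,0.105,0,0,0,0]]
  ]
}}

```text
time_s: 3.9
eef_pos: [0.4802, 0.2365, 0.2849]
eef_rot: [0.002, 0.074, 0.997, 0.001]
wrist_force: [0.5, 0.2, -2.4]
opening: 0.369
grasp_force: 59.4
```

Emit:
{"api": "carry_out", "payload": {
  "plan": [
    [[0.007,-0.012,0,0,0,0,0],[0.02,-0.034,0,0,0,0,0],[0.036,-0.06,0,0,0,0,0],[0.052,-0.086,0,0,0,0,0],[0.068,-0.113,0,0,0,0,0]]
  ]
}}

```text
time_s: 4.32
eef_pos: [0.5472, 0.1223, 0.2808]
eef_rot: [-0.001, 0.073, 0.997, 0.0]
wrist_force: [0.2, 0.1, -1.6]
opening: 0.361
grasp_force: 59.5
```

Emit:
{"api": "carry_out", "payload": {
  "plan": [
    [[0.016,-0.027,0,0,0,0,0],[0.032,-0.053,0,0,0,0,0],[0.048,-0.08,0,0,0,0,0],[0.06,-0.1,0,0,0,0,0],[0.067,-0.112,0,0,0,0,0]]
  ]
}}

```text
time_s: 4.73
eef_pos: [0.6148, 0.0086, 0.2803]
eef_rot: [-0.001, 0.075, 0.997, -0.0]
wrist_force: [0.1, 0.2, -3.1]
opening: 0.365
grasp_force: 59.5
```

Run:
```python
from h import *
o=get_obs();print(o["time_s"],np.round(o["eef_pos"],4),np.round(o["eef_rot"],4))
for n in("scene","top","wrist"):
    c=camera(n);save(c,n+"2");np.savez("pics/%s2.npz"%n,**c)
a,b=[cv2.imread("pics/%s2.png"%n) for n in("scene","top")]
w=cv2.imread("pics/wrist2.png")
cv2.imwrite("pics/m2.png",np.hstack([cv2.resize(a[130:350,200:460],(400,338)),cv2.resize(w,(400,338))]))
```

```text
4.7333 [0.6148 0.0086 0.2803] [-7.000e-04  7.490e-02  9.972e-01 -2.000e-04]
```

View pics/m2.png

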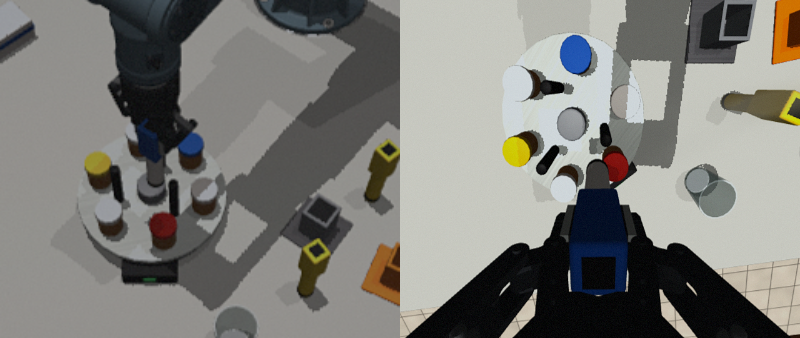

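View pics/top2.png

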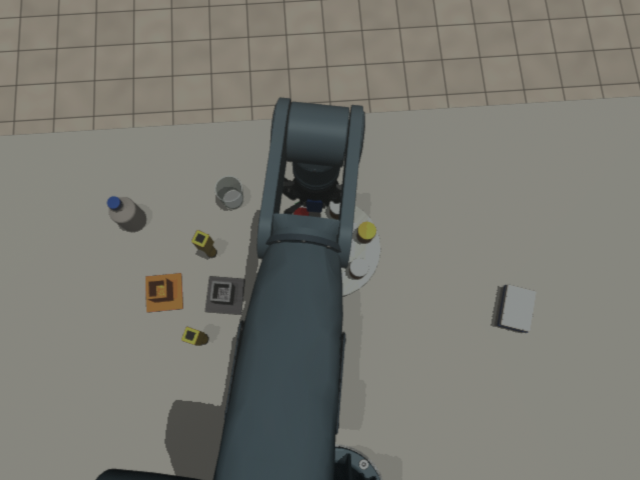

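The composite shows the reader hanging upright in the gripper over the rotor. The red cap and the pins are visible in both the scene and wrist views. In the top view the arm hides most of the rotor, so I'll use the scene and wrist views for the angle.

```bash
cat >> h.py <<'E'
AX=np.array([.576,-.028])
def rotor(c):
    "rotor angle from red/yellow/blue caps: list of (name, angle, radius)"
    hsv=cv2.cvtColor(c["pixels"],cv2.COLOR_RGB2HSV);H,S,V=[hsv[...,i].astype(int) for i in range(3)];P=cloud(c)
    near=(np.hypot(P[...,0]-AX[0],P[...,1]-AX[1])<.125)&(abs(P[...,2]-.106)<.006)
    r=[]
    for nm,off,m in (("red",0,((H<8)|(H>172))&(S>150)),("yel",240,(H>20)&(H<35)&(S>130)),("blue",120,(H>100)&(H<130)&(S>120))):
        k,l,st,ce=cv2.connectedComponentsWithStats((m&near&(V>40)).astype(np.uint8))
        if k<2: continue
        i=1+st[1:,4].argmax()
        if st[i,4]<50: continue
        vv,uu=np.nonzero(l==i);w=np.array([pix2w(c,u,v,.105)[:2] for u,v in zip(uu,vv)],np.float32)
        p,rad=cv2.minEnclosingCircle(cv2.convexHull(w));d=np.array(p)-AX
        r.append((nm,round((np.degrees(np.arctan2(d[1],d[0]))-off)%360,1),round(float(np.hypot(*d)),4),round(rad,4)))
    return r
E
python3 - <<'E'
from h import *
for n in("scene0","top0","scene2","wrist2"):print(n,rotor(dict(np.load("pics/%s.npz"%n))))
for n in("scene2","wrist2"):
    c=dict(np.load("pics/%s.npz"%n));P=cloud(c)
    for z in(.182,.19,.2,.215,.23,.245,.255):
        m=(abs(P[...,2]-z)<.004)&(np.hypot(P[...,0]-.615,P[...,1]-.009)<.035);q=P[m]
        if len(q):print(n,z,len(q),q.mean(0).round(4),q.min(0)[:2].round(4),q.max(0)[:2].round(4))
    # pins
    q=P[(np.hypot(P[...,0]-AX[0],P[...,1]-AX[1])<.075)&(abs(P[...,2]-.146)<.006)]
    a=np.degrees(np.arctan2(q[:,1]-AX[1],q[:,0]-AX[0]))%360
    for t in(73,193,313):
        s=q[abs((a-t+180)%360-180)<15];print("pin",t,len(s),s.mean(0).round(4) if len(s) else 0)
E
```

```text
scene0 [('red', np.float64(42.7), 0.0913, 0.0224), ('yel', np.float64(44.7), 0.0907, 0.0223), ('blue', np.float64(42.8), 0.0883, 0.0217)]
top0 [('red', np.float64(43.0), 0.09, 0.0208), ('yel', np.float64(42.4), 0.0897, 0.0198), ('blue', np.float64(43.3), 0.0908, 0.0206)]
scene2 [('red', np.float64(42.9), 0.0909, 0.022), ('yel', np.float64(44.7), 0.0893, 0.0231), ('blue', np.float64(43.1), 0.0878, 0.0218)]
wrist2 [('red', np.float64(42.7), 0.0874, 0.0221), ('yel', np.float64(42.6), 0.0901, 0.0223), ('blue', np.float64(44.0), 0.0891, 0.0215)]
scene2 0.182 11 [0.625  0.0135 0.1844] [0.6197 0.0007] [0.6294 0.0189]
scene2 0.19 20 [0.6246 0.0129 0.1906] [6.154e-01 4.000e-04] [0.6297 0.0217]
scene2 0.2 21 [0.6242 0.0129 0.1999] [0.6137 0.0012] [0.6293 0.021 ]
scene2 0.215 20 [0.6223 0.0136 0.2159] [ 0.6098 -0.0022] [0.6296 0.0217]
scene2 0.23 22 [0.6238 0.0133 0.2306] [0.6075 0.0008] [0.6297 0.0212]
scene2 0.245 24 [0.6245 0.0137 0.2452] [0.6146 0.0009] [0.6294 0.0209]
scene2 0.255 17 [0.6245 0.0133 0.2542] [0.6144 0.0015] [0.6292 0.0212]
pin 73 37 [0.5937 0.0256 0.148 ]
pin 193 0 0
pin 313 26 [ 0.6141 -0.0668  0.1477]
wrist2 0.182 58 [0.6047 0.0093 0.1836] [ 0.6018 -0.0045] [0.613  0.0206]
wrist2 0.19 159 [0.6054 0.0086 0.1899] [ 0.6017 -0.0058] [0.6184 0.0208]
wrist2 0.2 120 [0.605  0.0091 0.2001] [ 0.6022 -0.0036] [0.6119 0.0201]
wrist2 0.215 136 [0.6051 0.0093 0.2151] [ 0.6021 -0.0035] [0.613  0.0205]
wrist2 0.23 176 [0.6052 0.0092 0.2301] [ 0.6023 -0.0033] [0.613  0.0206]
wrist2 0.245 187 [0.6046 0.0096 0.2451] [ 0.6025 -0.0023] [0.6106 0.0196]
wrist2 0.255 112 [0.6037 0.0099 0.2541] [0.6026 0.0017] [0.6068 0.0174]
pin 73 300 [0.5907 0.0226 0.1484]
pin 193 372 [ 0.5223 -0.0413  0.1483]
pin 313 297 [ 0.6119 -0.0688  0.1478]
```

Emit:
{"api": "carry_out", "payload": {
  "plan": [
    [[0,0,-0.005,0,0,0,0],[0,0,-0.011,0,0,0,0],[0,0,-0.019,0,0,0,0],[0,0,-0.027,0,0,0,0],[0,0,-0.035,0,0,0,0]]
  ]
}}

```text
time_s: 5.3
eef_pos: [0.6138, 0.012, 0.2451]
eef_rot: [-0.0, 0.073, 0.997, 0.0]
wrist_force: [0.2, 0.3, -2.5]
opening: 0.367
grasp_force: 59.5
```

Run:
```python
from h import *
o=get_obs();print(o["time_s"],np.round(o["eef_pos"],4),np.round(o["dq"],4),np.round(o["q"],4))
```

```text
5.3 [0.6138 0.012  0.2451] [-0.0045  0.0772  0.1048  0.0003 -0.1812  0.0002] [-0.1736  0.2556  1.4892  0.      1.3975 -1.5976]
```

Emit:
{"api": "carry_out", "payload": {
  "plan": [
    [[0,0,-0.007,0,0,0,0],[0,0,-0.013,0,0,0,0],[0,0,-0.017,0,0,0,0],[0,0,-0.02,0,0,0,0],[0,0,-0.02,0,0,0,0]]
  ]
}}

```text
time_s: 5.72
eef_pos: [0.614, 0.0112, 0.2255]
eef_rot: [-0.001, 0.074, 0.997, 0.0]
wrist_force: [0.5, -0.8, -1.2]
opening: 0.368
grasp_force: 59.5
```

Run:
```python
from h import *
o=get_obs();print(o["time_s"],np.round(o["eef_pos"],4),np.round(o["dq"],4),np.round(o["q"],4))
c=camera("wrist");print(rotor(c));P=cloud(c)
for z in(.135,.15,.17):
    q=P[(abs(P[...,2]-z)<.004)&(np.hypot(P[...,0]-.615,P[...,1]-.009)<.02)];print(z,len(q),q.min(0).round(4),q.max(0).round(4))
# lowest visible barrel pixel
m=(np.hypot(P[...,0]-.604,P[...,1]-.009)<.006)&(P[...,2]>.113);print("nose z",np.sort(P[m][:,2])[:10].round(4))
# pushing schedule
A=.055
w=0.25;phi=np.radians(43);rows=[];ws=[.12,.2,.25,.25,.25,.25,.25,.25]
while ws[-1]<1.34: ws.append(ws[-1]+.085)
ws=ws[:-1]+[1.34]
while len(ws)%5: ws.append(1.34)
n=len(ws);T=1/12
ph=phi+np.cumsum(ws)*T;R=np.full(n,A)
t=np.arange(1,6)*T;s=np.array([.1,.32,.6,.86,1.])
p0=ph[-1];ph=np.r_[ph,p0+1.31*t-np.radians(7.8)*s];R=np.r_[R,.055+.035*s]
t2=np.arange(6,11)*T;ph=np.r_[ph,p0+1.31*t2-.1*t2**2/2-np.radians(7.8)];R=np.r_[R,[.09]*5]
X=np.c_[R*np.cos(ph),R*np.sin(ph)];st=np.array([.055*np.cos(phi),.055*np.sin(phi)])
print(n,np.degrees(ph[n-1]))
for k in range(0,len(X),5):
    print((X[k:k+5]-st).round(4).tolist());st=X[k+4].round(3) if 0 else X[k+4]
```

```text
5.7167 [0.614  0.0112 0.2255] [-0.002  -0.0097 -0.0124 -0.0006  0.0131 -0.0017] [-0.1748  0.2721  1.5092  0.      1.3614 -1.5977]
[('red', np.float64(42.8), 0.087, 0.0221), ('yel', np.float64(42.5), 0.0897, 0.0226), ('blue', np.float64(44.0), 0.0889, 0.0217)]
0.135 154 [ 0.6013 -0.0039  0.131 ] [0.618  0.0228 0.1389]
0.15 126 [ 0.5969 -0.0013  0.1461] [0.6123 0.0223 0.1539]
0.17 164 [ 0.6018 -0.0017  0.166 ] [0.6118 0.0223 0.174 ]
nose z [0.1264 0.1266 0.127  0.127  0.1271 0.1282 0.1282 0.1283 0.1284 0.1287]
25 129.659866513537
[[-0.0004, 0.0004], [-0.001, 0.0011], [-0.0018, 0.0019], [-0.0027, 0.0027], [-0.0035, 0.0034]]
[[-0.0009, 0.0008], [-0.0017, 0.0015], [-0.0026, 0.0022], [-0.0038, 0.0031], [-0.0054, 0.0043]]
[[-0.0019, 0.0013], [-0.0043, 0.0027], [-0.007, 0.0041], [-0.0102, 0.0056], [-0.0138, 0.0069]]
[[-0.0041, 0.0012], [-0.0086, 0.0021], [-0.0136, 0.0027], [-0.0191, 0.0028], [-0.0249, 0.0024]]
[[-0.006, -0.0012], [-0.0119, -0.003], [-0.0175, -0.0054], [-0.0228, -0.0085], [-0.0278, -0.0122]]
[[-0.0064, -0.0011], [-0.0154, 0.0005], [-0.0262, 0.0026], [-0.037, 0.0028], [-0.0452, -0.0017]]
[[-0.0036, -0.0079], [-0.0065, -0.0169], [-0.0085, -0.026], [-0.0096, -0.0352], [-0.0096, -0.0445]]
```

Run:
```python
import numpy as np
phi=np.radians(45);T=1/12
ws=[.12,.2,.25,.25,.25,.25,.25,.25]
while ws[-1]<1.25: ws.append(ws[-1]+.085)
ws+=[1.32]*(25-len(ws));n=25
ph=phi+np.cumsum(ws)*T;R=np.full(n,.0548)
t=np.arange(1,6)*T;s=np.array([.1,.32,.6,.86,1.]);p0=ph[-1]
ph=np.r_[ph,p0+1.30*t-np.radians(7.8)*s];R=np.r_[R,.0548+.0352*s]
t2=np.arange(6,11)*T;ph=np.r_[ph,p0+1.30*t2-.1*t2**2/2-np.radians(7.8)];R=np.r_[R,[.09]*5]
X=np.c_[R*np.cos(ph),R*np.sin(ph)];st=.0548*np.array([np.cos(phi),np.sin(phi)])
print(np.round(ws,2),np.degrees(ph[[24,29,34]]))
for k in range(0,35,5): print((X[k:k+5]-st).round(4).tolist());st=X[k+4]
```

```text
[0.12 0.2  0.25 0.25 0.25 0.25 0.25 0.25 0.34 0.42 0.5  0.59 0.68 0.76
 0.84 0.93 1.01 1.1  1.18 1.27 1.32 1.32 1.32 1.32 1.32] [131.18240168 154.41761559 183.4633927 ]
[[-0.0004, 0.0004], [-0.001, 0.001], [-0.0019, 0.0018], [-0.0027, 0.0026], [-0.0036, 0.0033]]
[[-0.0009, 0.0007], [-0.0018, 0.0014], [-0.0027, 0.0021], [-0.0039, 0.003], [-0.0055, 0.0041]]
[[-0.002, 0.0012], [-0.0043, 0.0025], [-0.0071, 0.0039], [-0.0103, 0.0052], [-0.014, 0.0064]]
[[-0.0041, 0.0011], [-0.0087, 0.0018], [-0.0137, 0.0022], [-0.0191, 0.0022], [-0.0249, 0.0015]]
[[-0.0059, -0.0013], [-0.0116, -0.0033], [-0.017, -0.0059], [-0.0221, -0.0091], [-0.0269, -0.0128]]
[[-0.0063, -0.0012], [-0.0153, 0.0002], [-0.0262, 0.0022], [-0.0371, 0.0022], [-0.0451, -0.0024]]
[[-0.0033, -0.0079], [-0.0061, -0.0169], [-0.0079, -0.026], [-0.0087, -0.0351], [-0.0087, -0.0443]]
```

```bash
cat >> h.py <<'E'
import json,os
def observe(names=("wrist",)):
    hist=json.load(open("hist.json")) if os.path.exists("hist.json") else []
    for n in names:
        t=get_obs()["time_s"];c=camera(n);r=rotor(c)
        if not r: print(n,"nothing");continue
        a=np.radians([x[1] for x in r]);a=float(np.angle(np.exp(1j*a).mean()))
        if hist: a=hist[-1][1]+(a-hist[-1][1]+.5)%(2*np.pi)-.5
        hist.append([t,a]);print(n,round(t,3),[(x[0],float(x[1]),x[2]) for x in r])
    json.dump(hist,open("hist.json","w"));return np.array(hist)
def follow(ncalls,lag=0.0,R=.09,fita=False):
    h=np.array(json.load(open("hist.json")));o=get_obs();t0=o["time_s"];x=h[:,0]-t0
    if fita: k=np.polyfit(x,h[:,1],2)
    else: a=.1;k=np.r_[-a/2,np.polyfit(x,h[:,1]+a/2*x**2,1)]
    res=h[:,1]-np.polyval(k,x)
    p=np.array(o["eef_pos"]);d=p[:2]-AX
    print("now t %.3f omega %.3f acc %.3f res"%(t0,k[1],2*k[0]),res.round(3)[-6:],"red",np.degrees(k[2])%360,"reader ang %.1f r %.4f z %.4f"%(np.degrees(np.arctan2(d[1],d[0]))%360,np.hypot(*d),p[2]))
    tt=np.arange(1,5*ncalls+1)/12;th=np.polyval(k,tt+lag);X=AX+R*np.c_[np.cos(th),np.sin(th)]
    # blend out current offset over the first 3 rows
    e=p[:2]-(AX+R*np.array([np.cos(k[2]),np.sin(k[2])]));X[:3]+=np.outer([.7,.35,.1],e)
    st=p[:2]
    for j in range(0,len(X),5): print([[float(round(v[0],3)),float(round(v[1],3)),0,0,0,0,0] for v in X[j:j+5]-st]);st=X[j+4]
E
echo ok
```

```text
ok
```

Emit:
{"api": "carry_out", "payload": {
  "plan": [
    [[-0.0004,0.0004,0,0,0,0,0],[-0.001,0.001,0,0,0,0,0],[-0.0019,0.0018,0,0,0,0,0],[-0.0027,0.0026,0,0,0,0,0],[-0.0036,0.0033,0,0,0,0,0]]
  ]
}}

```text
time_s: 6.18
eef_pos: [0.6107, 0.0146, 0.2265]
eef_rot: [0.0, 0.074, 0.997, -0.0]
wrist_force: [-0.4, 0.7, -2.1]
opening: 0.365
grasp_force: 59.5
```

Emit:
{"api": "carry_out", "payload": {
  "plan": [
    [[-0.0009,0.0007,0,0,0,0,0],[-0.0018,0.0014,0,0,0,0,0],[-0.0027,0.0021,0,0,0,0,0],[-0.0039,0.003,0,0,0,0,0],[-0.0055,0.0041,0,0,0,0,0]]
  ]
}}

```text
time_s: 6.6
eef_pos: [0.6051, 0.0186, 0.2263]
eef_rot: [0.0, 0.074, 0.997, -0.0]
wrist_force: [0.8, -0.3, -2.2]
opening: 0.364
grasp_force: 59.7
```

Emit:
{"api": "carry_out", "payload": {
  "plan": [
    [[-0.002,0.0012,0,0,0,0,0],[-0.0043,0.0025,0,0,0,0,0],[-0.0071,0.0039,0,0,0,0,0],[-0.0103,0.0052,0,0,0,0,0],[-0.014,0.0064,0,0,0,0,0]]
  ]
}}

```text
time_s: 7.02
eef_pos: [0.5909, 0.0252, 0.2263]
eef_rot: [0.0, 0.074, 0.997, 0.0]
wrist_force: [1.3, -0.2, -2.5]
opening: 0.367
grasp_force: 59.7
```

Emit:
{"api": "carry_out", "payload": {
  "plan": [
    [[-0.0041,0.0011,0,0,0,0,0],[-0.0087,0.0018,0,0,0,0,0],[-0.0137,0.0022,0,0,0,0,0],[-0.0191,0.0022,0,0,0,0,0],[-0.0249,0.0015,0,0,0,0,0]]
  ]
}}

```text
time_s: 7.43
eef_pos: [0.5658, 0.0266, 0.2263]
eef_rot: [0.0, 0.074, 0.997, 0.0]
wrist_force: [-0.0, -0.2, -1.9]
opening: 0.367
grasp_force: 59.7
```

Emit:
{"api": "carry_out", "payload": {
  "plan": [
    [[-0.0059,-0.0013,0,0,0,0,0],[-0.0116,-0.0033,0,0,0,0,0],[-0.017,-0.0059,0,0,0,0,0],[-0.0221,-0.0091,0,0,0,0,0],[-0.0269,-0.0128,0,0,0,0,0]]
  ]
}}

```text
time_s: 7.85
eef_pos: [0.5388, 0.0133, 0.2263]
eef_rot: [-0.0, 0.074, 0.997, -0.0]
wrist_force: [-0.3, 0.8, -1.7]
opening: 0.366
grasp_force: 59.7
```

Emit:
{"api": "carry_out", "payload": {
  "plan": [
    [[-0.0063,-0.0012,0,0,0,0,0],[-0.0153,0.0002,0,0,0,0,0],[-0.0262,0.0022,0,0,0,0,0],[-0.0371,0.0022,0,0,0,0,0],[-0.0451,-0.0024,0,0,0,0,0]]
  ]
}}

```text
time_s: 8.27
eef_pos: [0.4929, 0.0119, 0.2261]
eef_rot: [-0.0, 0.073, 0.997, 0.0]
wrist_force: [0.3, 0.3, -2.4]
opening: 0.365
grasp_force: 59.8
```

```bash
python3 -c "
from h import *
observe()"
```

```text
wrist 8.267 [('red', 156.6, 0.0907), ('blue', 153.0, 0.09)]
```

Emit:
{"api": "carry_out", "payload": {
  "plan": [
    [[-0.0033,-0.0079,0,0,0,0,0],[-0.0061,-0.0169,0,0,0,0,0],[-0.0079,-0.026,0,0,0,0,0],[-0.0087,-0.0351,0,0,0,0,0],[-0.0087,-0.0443,0,0,0,0,0]]
  ]
}}

```text
time_s: 8.73
eef_pos: [0.4856, -0.0343, 0.2263]
eef_rot: [0.0, 0.074, 0.997, -0.0]
wrist_force: [0.8, -0.1, -2.0]
opening: 0.371
grasp_force: 59.9
```

```bash
python3 -c "
from h import *
observe();follow(2)"
```

```text
wrist 8.733 [('red', 190.6, 0.0923), ('yel', 191.4, 0.0862), ('blue', 190.4, 0.0993)]
now t 8.783 omega 1.318 acc -0.100 res [ 0. -0.] red 194.5836937589036 reader ang 184.9 r 0.0905 z 0.2263
[[0.004, -0.014, 0, 0, 0, 0, 0], [0.009, -0.028, 0, 0, 0, 0, 0], [0.015, -0.04, 0, 0, 0, 0, 0], [0.021, -0.049, 0, 0, 0, 0, 0], [0.027, -0.056, 0, 0, 0, 0, 0]]
[[0.007, -0.006, 0, 0, 0, 0, 0], [0.015, -0.012, 0, 0, 0, 0, 0], [0.023, -0.016, 0, 0, 0, 0, 0], [0.032, -0.02, 0, 0, 0, 0, 0], [0.041, -0.023, 0, 0, 0, 0, 0]]
```

Emit:
{"api": "carry_out", "payload": {
  "plan": [
    [[0.004,-0.014,0,0,0,0,0],[0.009,-0.028,0,0,0,0,0],[0.015,-0.04,0,0,0,0,0],[0.021,-0.049,0,0,0,0,0],[0.027,-0.056,0,0,0,0,0]]
  ]
}}

```text
time_s: 9.2
eef_pos: [0.5133, -0.0905, 0.2262]
eef_rot: [0.0, 0.074, 0.997, -0.0]
wrist_force: [-0.1, -0.8, -1.9]
opening: 0.366
grasp_force: 59.8
```

Emit:
{"api": "carry_out", "payload": {
  "plan": [
    [[0.007,-0.006,0,0,0,0,0],[0.015,-0.012,0,0,0,0,0],[0.023,-0.016,0,0,0,0,0],[0.032,-0.02,0,0,0,0,0],[0.041,-0.023,0,0,0,0,0]]
  ]
}}

```text
time_s: 9.62
eef_pos: [0.5546, -0.1122, 0.2262]
eef_rot: [-0.0, 0.074, 0.997, 0.0]
wrist_force: [-0.1, -0.0, -2.4]
opening: 0.365
grasp_force: 59.8
```

```bash
python3 -c "
from h import *
observe();follow(3,lag=.04)"
```

```text
wrist 9.617 [('red', 250.2, 0.092), ('yel', 252.8, 0.0875), ('blue', 248.6, 0.0871)]
now t 9.667 omega 1.161 acc -0.100 res [-0.013  0.02  -0.007] red 254.25216215568776 reader ang 256.7 r 0.0871 z 0.2264
[[0.011, -0.003, 0, 0, 0, 0, 0], [0.018, -0.004, 0, 0, 0, 0, 0], [0.026, -0.005, 0, 0, 0, 0, 0], [0.034, -0.004, 0, 0, 0, 0, 0], [0.042, -0.003, 0, 0, 0, 0, 0]]
[[0.008, 0.002, 0, 0, 0, 0, 0], [0.016, 0.005, 0, 0, 0, 0, 0], [0.023, 0.009, 0, 0, 0, 0, 0], [0.03, 0.014, 0, 0, 0, 0, 0], [0.036, 0.019, 0, 0, 0, 0, 0]]
[[0.006, 0.005, 0, 0, 0, 0, 0], [0.011, 0.011, 0, 0, 0, 0, 0], [0.016, 0.018, 0, 0, 0, 0, 0], [0.02, 0.024, 0, 0, 0, 0, 0], [0.024, 0.031, 0, 0, 0, 0, 0]]
```

Emit:
{"api": "carry_out", "payload": {
  "plan": [
    [[0.01,-0.003,0,0,0,0,0],[0.018,-0.004,0,0,0,0,0],[0.026,-0.005,0,0,0,0,0],[0.034,-0.004,0,0,0,0,0],[0.042,-0.003,0,0,0,0,0]]
  ]
}}

```text
time_s: 10.08
eef_pos: [0.5963, -0.1148, 0.2263]
eef_rot: [-0.0, 0.074, 0.997, 0.0]
wrist_force: [-0.4, 0.5, -2.0]
opening: 0.363
grasp_force: 59.9
```

Emit:
{"api": "carry_out", "payload": {
  "plan": [
    [[0.008,0.002,0,0,0,0,0],[0.016,0.005,0,0,0,0,0],[0.023,0.009,0,0,0,0,0],[0.03,0.014,0,0,0,0,0],[0.036,0.019,0,0,0,0,0]]
  ]
}}

```text
time_s: 10.5
eef_pos: [0.6323, -0.0953, 0.2262]
eef_rot: [-0.0, 0.074, 0.997, 0.0]
wrist_force: [-0.3, 0.0, -1.6]
opening: 0.365
grasp_force: 59.9
```

```bash
python3 -c "
from h import *
observe();follow(3,lag=.03)"
```

```text
wrist 10.5 [('red', 306.9, 0.0903), ('yel', 310.1, 0.0894), ('blue', 308.1, 0.0873)]
now t 10.550 omega 1.077 acc -0.100 res [-0.011  0.019 -0.011  0.003] red 311.2949719035199 reader ang 310.7 r 0.0875 z 0.2263
[[0.008, 0.007, 0, 0, 0, 0, 0], [0.014, 0.013, 0, 0, 0, 0, 0], [0.019, 0.019, 0, 0, 0, 0, 0], [0.023, 0.026, 0, 0, 0, 0, 0], [0.027, 0.033, 0, 0, 0, 0, 0]]
[[0.003, 0.007, 0, 0, 0, 0, 0], [0.004, 0.015, 0, 0, 0, 0, 0], [0.006, 0.022, 0, 0, 0, 0, 0], [0.006, 0.03, 0, 0, 0, 0, 0], [0.006, 0.037, 0, 0, 0, 0, 0]]
[[-0.001, 0.007, 0, 0, 0, 0, 0], [-0.002, 0.015, 0, 0, 0, 0, 0], [-0.004, 0.022, 0, 0, 0, 0, 0], [-0.006, 0.028, 0, 0, 0, 0, 0], [-0.009, 0.035, 0, 0, 0, 0, 0]]
```

Tracking is within a degree, so I'm continuing.

Emit:
{"api": "carry_out", "payload": {
  "plan": [
    [[0.008,0.007,0,0,0,0,0],[0.014,0.013,0,0,0,0,0],[0.019,0.019,0,0,0,0,0],[0.023,0.026,0,0,0,0,0],[0.027,0.033,0,0,0,0,0]]
  ]
}}

```text
time_s: 10.97
eef_pos: [0.659, -0.0622, 0.2263]
eef_rot: [-0.0, 0.074, 0.997, 0.0]
wrist_force: [-0.4, -0.1, -1.7]
opening: 0.366
grasp_force: 59.8
```

Emit:
{"api": "carry_out", "payload": {
  "plan": [
    [[0.003,0.007,0,0,0,0,0],[0.004,0.015,0,0,0,0,0],[0.006,0.022,0,0,0,0,0],[0.006,0.03,0,0,0,0,0],[0.006,0.037,0,0,0,0,0]]
  ]
}}

```text
time_s: 11.38
eef_pos: [0.6645, -0.0251, 0.2263]
eef_rot: [-0.0, 0.074, 0.997, 0.0]
wrist_force: [-0.4, 0.1, -1.9]
opening: 0.37
grasp_force: 59.8
```

Emit:
{"api": "carry_out", "payload": {
  "plan": [
    [[-0.001,0.007,0,0,0,0,0],[-0.002,0.015,0,0,0,0,0],[-0.004,0.022,0,0,0,0,0],[-0.006,0.028,0,0,0,0,0],[-0.009,0.035,0,0,0,0,0]]
  ]
}}

```text
time_s: 11.8
eef_pos: [0.6554, 0.0095, 0.2264]
eef_rot: [0.0, 0.074, 0.997, -0.0]
wrist_force: [-0.1, -0.4, -3.0]
opening: 0.368
grasp_force: 59.8
```

```bash
python3 -c "
from h import *
observe(('wrist','scene'));follow(3,lag=.03)"
```

```text
wrist 11.8 [('red', 25.7, 0.0878), ('yel', 25.9, 0.0902), ('blue', 26.7, 0.0882)]
scene 11.85 [('red', 28.6, 0.0927), ('yel', 30.8, 0.0902), ('blue', 28.2, 0.0881)]
now t 11.900 omega 0.954 acc -0.100 res [-0.002  0.022 -0.019 -0.015  0.004  0.01 ] red 31.37999895830444 reader ang 25.8 r 0.0879 z 0.2264
[[-0.006, 0.011, 0, 0, 0, 0, 0], [-0.011, 0.019, 0, 0, 0, 0, 0], [-0.017, 0.026, 0, 0, 0, 0, 0], [-0.022, 0.032, 0, 0, 0, 0, 0], [-0.028, 0.036, 0, 0, 0, 0, 0]]
[[-0.006, 0.004, 0, 0, 0, 0, 0], [-0.012, 0.007, 0, 0, 0, 0, 0], [-0.018, 0.01, 0, 0, 0, 0, 0], [-0.024, 0.012, 0, 0, 0, 0, 0], [-0.03, 0.014, 0, 0, 0, 0, 0]]
[[-0.006, 0.001, 0, 0, 0, 0, 0], [-0.013, 0.002, 0, 0, 0, 0, 0], [-0.019, 0.002, 0, 0, 0, 0, 0], [-0.025, 0.002, 0, 0, 0, 0, 0], [-0.032, 0.002, 0, 0, 0, 0, 0]]
```

Emit:
{"api": "carry_out", "payload": {
  "plan": [
    [[-0.006,0.01,0,0,0,0,0],[-0.011,0.019,0,0,0,0,0],[-0.017,0.026,0,0,0,0,0],[-0.022,0.032,0,0,0,0,0],[-0.028,0.036,0,0,0,0,0]]
  ]
}}

```text
time_s: 12.32
eef_pos: [0.627, 0.0461, 0.2264]
eef_rot: [0.0, 0.073, 0.997, 0.0]
wrist_force: [0.0, -0.3, -2.2]
opening: 0.366
grasp_force: 59.7
```

Emit:
{"api": "carry_out", "payload": {
  "plan": [
    [[-0.006,0.004,0,0,0,0,0],[-0.012,0.007,0,0,0,0,0],[-0.018,0.01,0,0,0,0,0],[-0.024,0.012,0,0,0,0,0],[-0.03,0.014,0,0,0,0,0]]
  ]
}}

```text
time_s: 12.73
eef_pos: [0.597, 0.0591, 0.2263]
eef_rot: [0.0, 0.074, 0.997, -0.0]
wrist_force: [-0.1, -1.4, -1.1]
opening: 0.365
grasp_force: 59.7
```

Emit:
{"api": "carry_out", "payload": {
  "plan": [
    [[-0.006,0.001,0,0,0,0,0],[-0.013,0.002,0,0,0,0,0],[-0.019,0.002,0,0,0,0,0],[-0.025,0.002,0,0,0,0,0],[-0.032,0.002,0,0,0,0,0]]
  ]
}}

```text
time_s: 13.15
eef_pos: [0.5651, 0.0608, 0.2263]
eef_rot: [0.0, 0.074, 0.997, -0.0]
wrist_force: [0.3, -0.6, -2.3]
opening: 0.368
grasp_force: 59.7
```

```bash
python3 -c "
from h import *
observe();follow(3,lag=.03,fita=True)"
```

```text
wrist 13.15 [('red', 99.2, 0.0888), ('yel', 95.5, 0.0837), ('blue', 97.8, 0.0904)]
now t 13.200 omega 0.860 acc -0.088 res [ 0.022 -0.009 -0.004 -0.     0.005 -0.001] red 100.04034804496229 reader ang 97.7 r 0.0898 z 0.2262
[[-0.01, -0.002, 0, 0, 0, 0, 0], [-0.017, -0.004, 0, 0, 0, 0, 0], [-0.024, -0.007, 0, 0, 0, 0, 0], [-0.03, -0.009, 0, 0, 0, 0, 0], [-0.035, -0.012, 0, 0, 0, 0, 0]]
[[-0.005, -0.003, 0, 0, 0, 0, 0], [-0.01, -0.007, 0, 0, 0, 0, 0], [-0.014, -0.011, 0, 0, 0, 0, 0], [-0.019, -0.015, 0, 0, 0, 0, 0], [-0.023, -0.02, 0, 0, 0, 0, 0]]
[[-0.004, -0.005, 0, 0, 0, 0, 0], [-0.007, -0.009, 0, 0, 0, 0, 0], [-0.01, -0.014, 0, 0, 0, 0, 0], [-0.012, -0.02, 0, 0, 0, 0, 0], [-0.014, -0.025, 0, 0, 0, 0, 0]]
```

Emit:
{"api": "carry_out", "payload": {
  "plan": [
    [[-0.01,-0.002,0,0,0,0,0],[-0.017,-0.004,0,0,0,0,0],[-0.024,-0.007,0,0,0,0,0],[-0.03,-0.009,0,0,0,0,0],[-0.035,-0.012,0,0,0,0,0]]
  ]
}}

```text
time_s: 13.62
eef_pos: [0.53, 0.0488, 0.2263]
eef_rot: [0.0, 0.074, 0.997, 0.0]
wrist_force: [-0.0, 0.5, -2.9]
opening: 0.37
grasp_force: 59.9
```

Emit:
{"api": "carry_out", "payload": {
  "plan": [
    [[-0.005,-0.003,0,0,0,0,0],[-0.01,-0.007,0,0,0,0,0],[-0.014,-0.011,0,0,0,0,0],[-0.019,-0.015,0,0,0,0,0],[-0.023,-0.02,0,0,0,0,0]]
  ]
}}

```text
time_s: 14.03
eef_pos: [0.5071, 0.0286, 0.2263]
eef_rot: [-0.0, 0.074, 0.997, 0.0]
wrist_force: [-0.6, -0.6, -2.2]
opening: 0.369
grasp_force: 59.9
```

Emit:
{"api": "carry_out", "payload": {
  "plan": [
    [[-0.004,-0.005,0,0,0,0,0],[-0.007,-0.009,0,0,0,0,0],[-0.01,-0.014,0,0,0,0,0],[-0.012,-0.02,0,0,0,0,0],[-0.014,-0.025,0,0,0,0,0]]
  ]
}}

```text
time_s: 14.45
eef_pos: [0.4935, 0.0033, 0.2264]
eef_rot: [0.0, 0.074, 0.997, -0.0]
wrist_force: [-0.4, -0.2, -2.2]
opening: 0.37
grasp_force: 59.9
```

```bash
python3 -c "
from h import *
observe();follow(1,lag=.03,fita=True);o=get_obs();print(o['eef_pos'])"
```

```text
wrist 14.45 [('red', 160.3, 0.0912), ('blue', 156.2, 0.089)]
now t 14.500 omega 0.750 acc -0.087 res [-0.008 -0.003 -0.     0.005 -0.004  0.002] red 160.3084309325725 reader ang 159.7 r 0.0883 z 0.2263
[[-0.003, -0.007, 0, 0, 0, 0, 0], [-0.005, -0.013, 0, 0, 0, 0, 0], [-0.006, -0.018, 0, 0, 0, 0, 0], [-0.007, -0.024, 0, 0, 0, 0, 0], [-0.007, -0.029, 0, 0, 0, 0, 0]]
[0.49322911 0.00261353 0.22629194]
```

Emit:
{"api": "carry_out", "payload": {
  "plan": [
    [[-0.003,-0.007,0,0,0,0,0],[-0.005,-0.013,0,0,0,0,0],[-0.006,-0.018,0,0,0,0,0],[-0.007,-0.024,0,0,0,0,0],[-0.007,-0.029,0,0,0,0,0]]
  ]
}}

```text
time_s: 14.92
eef_pos: [0.4865, -0.0257, 0.2263]
eef_rot: [0.0, 0.074, 0.997, -0.0]
wrist_force: [0.7, 1.7, -2.8]
opening: 0.369
grasp_force: 59.9
```

Emit:
{"api": "carry_out", "payload": {
  "plan": [
    [[0,-0.003,0.006,0,0,0,0],[0,-0.003,0.018,0,0,0,0],[0,-0.003,0.034,0,0,0,0],[0,-0.003,0.05,0,0,0,0],[0,-0.003,0.058,0,0,0,0]]
  ]
}}

```text
time_s: 15.33
eef_pos: [0.4875, -0.0284, 0.2868]
eef_rot: [0.002, 0.074, 0.997, -0.0]
wrist_force: [0.0, -0.1, -1.6]
opening: 0.364
grasp_force: 59.8
```

Emit:
{"api": "carry_out", "payload": {
  "plan": [
    [[0,0.015,0,0,0,0,0],[0,0.04,0,0,0,0,0],[0,0.07,0,0,0,0,0],[-0.003,0.1,0,0,0,0,0],[-0.006,0.13,0,0,0,0,0]]
  ]
}}

```text
time_s: 15.75
eef_pos: [0.4805, 0.103, 0.2844]
eef_rot: [0.0, 0.074, 0.997, 0.0]
wrist_force: [0.9, 0.3, -2.5]
opening: 0.369
grasp_force: 60.0
```

Emit:
{"api": "carry_out", "payload": {
  "plan": [
    [[0,0.03,0,0,0,0,0],[0,0.06,0,0,0,0,0],[0,0.09,0,0,0,0,0],[0,0.115,0,0,0,0,0],[0,0.13,0,0,0,0,0]]
  ]
}}

```text
time_s: 16.17
eef_pos: [0.4802, 0.2346, 0.2843]
eef_rot: [-0.0, 0.073, 0.997, 0.0]
wrist_force: [-0.2, -0.2, -1.8]
opening: 0.368
grasp_force: 60.1
```

Emit:
{"api": "carry_out", "payload": {
  "plan": [
    [[0,0.0,0,0,0,0,0],[0,0,0,0,0,0,0],[0,0,0,0,0,0,0],[0,0,0,0,0,0,0],[0,0,0,0,0,0,0]]
  ]
}}

```text
time_s: 16.58
eef_pos: [0.4808, 0.231, 0.2844]
eef_rot: [0.0, 0.075, 0.997, -0.0]
wrist_force: [-0.7, -0.9, -1.3]
opening: 0.37
grasp_force: 60.1
```

Run:
```python
from h import *
o=get_obs();print(o["time_s"],np.round(o["eef_pos"],4));p=np.array(o["eef_pos"])
for n in("wrist","scene"):
    c=camera(n);save(c,n+"3");P=cloud(c);np.savez("pics/%s3.npz"%n,**c)
    for z in(.185,.2,.225,.25):
        q=P[(abs(P[...,2]-z)<.004)&(np.hypot(*(P[...,:2]-p[:2]).transpose(2,0,1))<.02)]
        if len(q):print(n,z,len(q),q.min(0).round(4),q.max(0).round(4))
    m=(abs(P[...,2]-.07)<.005)&(np.hypot(*(P[...,:2]-[.4803,.2343]).transpose(2,0,1))<.04);vv,uu=np.nonzero(m)
    if len(uu):print("rim",len(uu),cv2.minAreaRect(np.array([pix2w(c,u,v,.07)[:2] for u,v in zip(uu,vv)],np.float32)))
```

```text
16.5833 [0.4808 0.231  0.2844]
wrist 0.185 47 [0.4682 0.2174 0.1849] [0.4775 0.2419 0.1888]
wrist 0.2 113 [0.4686 0.218  0.196 ] [0.4789 0.242  0.2037]
wrist 0.225 160 [0.4687 0.2183 0.221 ] [0.479  0.2423 0.229 ]
wrist 0.25 193 [0.4686 0.2196 0.246 ] [0.4769 0.2414 0.254 ]
rim 753 ((0.47985702753067017, 0.23421327769756317), (0.04565785452723503, 0.04606258124113083), 81.46158599853516)
scene 0.185 7 [0.4828 0.2257 0.1842] [0.4944 0.2424 0.1884]
scene 0.2 20 [0.4849 0.2179 0.1962] [0.4961 0.2418 0.2037]
scene 0.225 21 [0.4837 0.2192 0.2217] [0.4966 0.2434 0.229 ]
scene 0.25 24 [0.4803 0.2195 0.246 ] [0.4958 0.2434 0.2539]
rim 159 ((0.48208916187286377, 0.23506441712379456), (0.04799848794937134, 0.04995821416378021), 82.82000732421875)
```

View pics/wrist3.png

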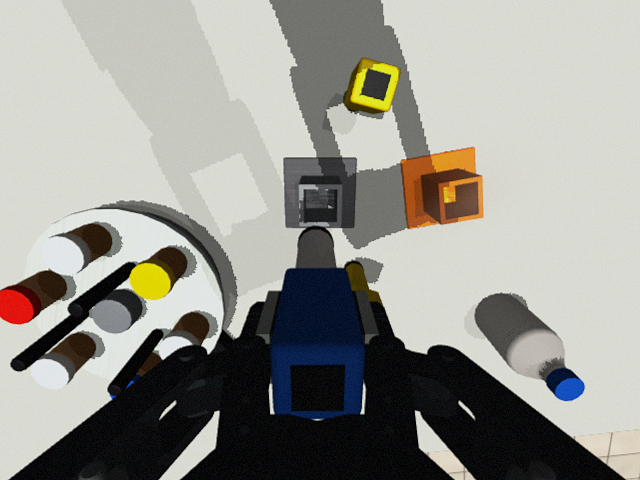

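The wrist view shows the empty grey well at about (320,200) and the nose at (317,240). The reader sits about 4 mm short of the well in y. I'll shift that and go down to just above the rim.

Emit:
{"api": "carry_out", "payload": {
  "plan": [
    [[-0.001,0.004,-0.012,0,0,0,0],[-0.001,0.004,-0.034,0,0,0,0],[-0.001,0.004,-0.058,0,0,0,0],[-0.001,0.004,-0.08,0,0,0,0],[-0.001,0.004,-0.092,0,0,0,0]]
  ]
}}

```text
time_s: 17.1
eef_pos: [0.4777, 0.2355, 0.1886]
eef_rot: [-0.002, 0.074, 0.997, -0.001]
wrist_force: [-0.0, -0.6, -2.8]
opening: 0.366
grasp_force: 60.0
```

Run:
```python
from h import *
o=get_obs();print(o["time_s"],np.round(o["eef_pos"],4));p=np.array(o["eef_pos"])
c=camera("wrist");P=cloud(c)
for z in(.11,.125,.14):
    q=P[(abs(P[...,2]-z)<.004)&(np.hypot(*(P[...,:2]-p[:2]).transpose(2,0,1))<.02)]
    if len(q):print(z,len(q),q.min(0).round(4),q.max(0).round(4))
m=(abs(P[...,2]-.07)<.005)&(np.hypot(*(P[...,:2]-[.4803,.2343]).transpose(2,0,1))<.04);vv,uu=np.nonzero(m)
print("rim",len(uu),cv2.minAreaRect(np.array([pix2w(c,u,v,.07)[:2] for u,v in zip(uu,vv)],np.float32)))
```

```text
17.1 [0.4777 0.2355 0.1886]
0.11 119 [0.4652 0.2228 0.106 ] [0.475  0.2463 0.114 ]
0.125 142 [0.465  0.2229 0.121 ] [0.4755 0.2467 0.129 ]
0.14 179 [0.4654 0.2231 0.1362] [0.4755 0.2468 0.144 ]
rim 1071 ((0.4800301194190979, 0.2341500073671341), (0.045876894146203995, 0.04688671976327896), 81.4427719116211)
```

Emit:
{"api": "carry_out", "payload": {
  "plan": [
    [[0.002,0,-0.004,0,0,0,0],[0.002,0,-0.013,0,0,0,0],[0.002,0,-0.024,0,0,0,0],[0.002,0,-0.035,0,0,0,0],[0.002,0,-0.046,0,0,0,0]]
  ]
}}

```text
time_s: 17.57
eef_pos: [0.4818, 0.236, 0.1457]
eef_rot: [0.0, 0.074, 0.997, 0.0]
wrist_force: [-0.2, 0.1, -1.7]
opening: 0.371
grasp_force: 59.9
```

Emit:
{"api": "carry_out", "payload": {
  "plan": [
    [[0,0,-0.01,0,0,0,0],[0,0,-0.018,0,0,0,0],[0,0,-0.024,0,0,0,0],[0,0,-0.028,0,0,0,0],[0,0,-0.029,0,0,0,0]]
  ]
}}

```text
time_s: 17.98
eef_pos: [0.4812, 0.2359, 0.1164]
eef_rot: [-0.001, 0.074, 0.997, -0.0]
wrist_force: [0.0, -0.7, -1.8]
opening: 0.369
grasp_force: 59.9
```

Emit:
{"api": "carry_out", "payload": {
  "plan": [
    [[0,0,-0.001,0,0,0,0],[0,0,-0.002,0,0,0,0],[0,0,-0.003,0,0,0,0],[0,0,-0.003,0,0,0,0],[0,0,-0.003,0,0,0,0]]
  ]
}}

```text
time_s: 18.4
eef_pos: [0.4818, 0.2361, 0.1146]
eef_rot: [0.0, 0.074, 0.997, 0.0]
wrist_force: [-0.1, -0.2, -2.5]
opening: 0.37
grasp_force: 59.9
```

Emit:
{"api": "carry_out", "payload": {
  "plan": [
    [[0,0,-0.002,0,0,0,0],[0,0,-0.003,0,0,0,0],[0,0,-0.004,0,0,0,0],[0,0,-0.005,0,0,0,0],[0,0,-0.005,0,0,0,0]]
  ]
}}

```text
time_s: 18.82
eef_pos: [0.4814, 0.2359, 0.109]
eef_rot: [-0.0, 0.074, 0.997, -0.0]
wrist_force: [-1.1, -0.3, -2.5]
opening: 0.367
grasp_force: 59.9
```

Emit:
{"api": "carry_out", "payload": {
  "plan": [
    [[0,0,-0.001,0,0,0,0],[0,0,-0.001,0,0,0,0],[0,0,-0.001,0,0,0,0],[0,0,-0.001,0,0,0,0],[0,0,-0.001,0,0,0,0]]
  ]
}}

```text
time_s: 19.23
eef_pos: [0.4817, 0.236, 0.1083]
eef_rot: [0.0, 0.074, 0.997, 0.0]
wrist_force: [0.1, 0.3, -2.3]
opening: 0.369
grasp_force: 59.9
```

Emit:
{"api": "carry_out", "payload": {
  "plan": [
    [[0,0,-0.0005,0,0,0,0],[0,0,-0.001,0,0,0,0],[0,0,-0.0015,0,0,0,0],[0,0,-0.0015,0,0,0,0],[0,0,-0.0015,0,0,0,0]]
  ]
}}

```text
time_s: 19.65
eef_pos: [0.4819, 0.236, 0.1074]
eef_rot: [0.0, 0.074, 0.997, 0.0]
wrist_force: [-2.5, -0.7, 5.9]
opening: 0.369
grasp_force: 60.9
```

The reader is seated on the well floor: the wrist force went up by about 8 N. Releasing and lifting clear.

Emit:
{"api": "carry_out", "payload": {
  "plan": [
    [[0,0,0,0,0,0,0.45],[0,0,0,0,0,0,0.55],[0,0,0,0,0,0,0.7],[0,0,0,0,0,0,0.85],[0,0,0,0,0,0,1]]
  ]
}}

```text
time_s: 20.07
eef_pos: [0.4816, 0.236, 0.1067]
eef_rot: [-0.0, 0.074, 0.997, -0.0]
wrist_force: [-0.1, -0.0, -0.8]
opening: 0.946
grasp_force: 0.0
```

Emit:
{"api": "carry_out", "payload": {
  "plan": [
    [[0,0,0,0,0,0,1],[0,0,0,0,0,0,1],[0,0,0.005,0,0,0,1],[0,0,0.015,0,0,0,1],[0,0,0.03,0,0,0,1]]
  ]
}}

```text
time_s: 20.48
eef_pos: [0.4807, 0.2358, 0.1366]
eef_rot: [-0.001, 0.074, 0.997, -0.0]
wrist_force: [-0.2, -0.4, -0.5]
opening: 1.002
grasp_force: 0.0
```

Emit:
{"api": "carry_out", "payload": {
  "plan": [
    [[0,0,0.02,0,0,0,1],[0,0,0.045,0,0,0,1],[0,0,0.075,0,0,0,1],[0,0,0.1,0,0,0,1],[0,0,0.12,0,0,0,1]]
  ]
}}

```text
time_s: 20.9
eef_pos: [0.4823, 0.2362, 0.2605]
eef_rot: [0.002, 0.074, 0.997, 0.001]
wrist_force: [0.3, 0.2, 0.7]
opening: 1.002
grasp_force: 0.0
```

Run:
```python
from h import *
observe(("wrist",));follow(1,fita=True)
c=camera("wrist");save(c,"wrist4");P=cloud(c)
m=np.zeros((480,640),bool);m[150:300,270:370]=1;m&=(abs(P[...,2]-.158)<.006);k,l,st,ce=cv2.connectedComponentsWithStats(m.astype(np.uint8));i=1+st[1:,4].argmax()
vv,uu=np.nonzero(l==i);print(cv2.minAreaRect(np.array([pix2w(c,u,v,.158)[:2] for u,v in zip(uu,vv)],np.float32)),np.median(P[l==i],0))
```

```text
wrist 20.9 [('yel', 347.9, 0.0806), ('blue', 352.7, 0.0901)]
now t 20.950 omega 0.251 acc -0.081 res [ 0.009  0.011  0.015 -0.006 -0.022  0.004] red 350.80365848672 reader ang 109.1 r 0.2802 z 0.2645
[[0.054, -0.082, 0, 0, 0, 0, 0], [0.118, -0.178, 0, 0, 0, 0, 0], [0.163, -0.246, 0, 0, 0, 0, 0], [0.182, -0.272, 0, 0, 0, 0, 0], [0.182, -0.27, 0, 0, 0, 0, 0]]
((0.4813886880874634, 0.23418092727661133), (0.031241249293088913, 0.03085840679705143), 81.47266387939453) [0.48138924 0.23415768 0.15651566]
```

View pics/wrist4.png

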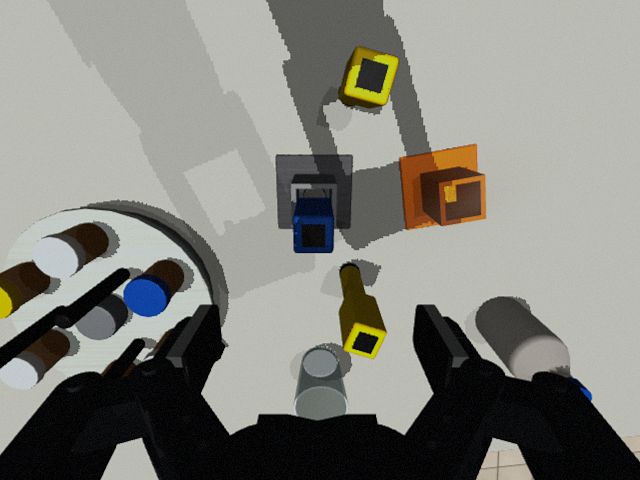

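The reader stands upright and free in the grey stand, with its head at (313,236). The rotor is still turning slowly at about 0.25 rad/s, so I'll let it run out.

Emit:
{"api": "carry_out", "payload": {
  "plan": [
    [[0,0,0,0,0,0,1],[0,0,0,0,0,0,1],[0,0,0,0,0,0,1],[0,0,0,0,0,0,1],[0,0,0,0,0,0,1]]
  ]
}}

```text
time_s: 21.42
eef_pos: [0.4811, 0.2358, 0.2557]
eef_rot: [-0.001, 0.074, 0.997, -0.0]
wrist_force: [-0.4, 0.2, 0.4]
opening: 1.001
grasp_force: 0.0
```

Emit:
{"api": "carry_out", "payload": {
  "plan": [
    [[0,0,0,0,0,0,1],[0,0,0,0,0,0,1],[0,0,0,0,0,0,1],[0,0,0,0,0,0,1],[0,0,0,0,0,0,1]]
  ]
}}

```text
time_s: 21.83
eef_pos: [0.4816, 0.236, 0.2568]
eef_rot: [-0.0, 0.074, 0.997, -0.0]
wrist_force: [-0.2, 0.2, 0.4]
opening: 0.999
grasp_force: 0.0
```

Emit:
{"api": "carry_out", "payload": {
  "plan": [
    [[0,0,0,0,0,0,1],[0,0,0,0,0,0,1],[0,0,0,0,0,0,1],[0,0,0,0,0,0,1],[0,0,0,0,0,0,1]]
  ]
}}

```text
time_s: 22.25
eef_pos: [0.4816, 0.236, 0.2568]
eef_rot: [0.0, 0.074, 0.997, 0.0]
wrist_force: [0.6, -0.1, 0.6]
opening: 0.993
grasp_force: 0.0
```

Emit:
{"api": "carry_out", "payload": {
  "plan": [
    [[0,0,0,0,0,0,1],[0,0,0,0,0,0,1],[0,0,0,0,0,0,1],[0,0,0,0,0,0,1],[0,0,0,0,0,0,1]]
  ]
}}

```text
time_s: 22.67
eef_pos: [0.4816, 0.236, 0.2568]
eef_rot: [0.0, 0.074, 0.997, -0.0]
wrist_force: [-0.3, -0.7, 0.7]
opening: 1.0
grasp_force: 0.0
```

Emit:
{"api": "carry_out", "payload": {
  "plan": [
    [[0,0,0,0,0,0,1],[0,0,0,0,0,0,1],[0,0,0,0,0,0,1],[0,0,0,0,0,0,1],[0,0,0,0,0,0,1]]
  ]
}}

```text
time_s: 23.08
eef_pos: [0.4816, 0.236, 0.2568]
eef_rot: [-0.0, 0.074, 0.997, -0.0]
wrist_force: [-0.1, -0.6, 0.0]
opening: 1.002
grasp_force: 0.0
```

Emit:
{"api": "carry_out", "payload": {
  "plan": [
    [[0,0,0,0,0,0,1],[0,0,0,0,0,0,1],[0,0,0,0,0,0,1],[0,0,0,0,0,0,1],[0,0,0,0,0,0,1]]
  ]
}}

```text
time_s: 23.5
eef_pos: [0.4816, 0.236, 0.2568]
eef_rot: [0.0, 0.074, 0.997, -0.0]
wrist_force: [-0.4, -0.0, 0.3]
opening: 0.997
grasp_force: 0.0
```

Emit:
{"api": "carry_out", "payload": {
  "plan": [
    [[0,0,0,0,0,0,1],[0,0,0,0,0,0,1],[0,0,0,0,0,0,1],[0,0,0,0,0,0,1],[0,0,0,0,0,0,1]]
  ]
}}

```text
time_s: 23.92
eef_pos: [0.4816, 0.236, 0.2568]
eef_rot: [-0.0, 0.074, 0.997, -0.0]
wrist_force: [0.0, -0.2, 0.0]
opening: 0.999
grasp_force: 0.0
```

Emit:
{"api": "carry_out", "payload": {
  "plan": [
    [[0,0,0,0,0,0,1],[0,0,0,0,0,0,1],[0,0,0,0,0,0,1],[0,0,0,0,0,0,1],[0,0,0,0,0,0,1]]
  ]
}}

```text
time_s: 24.33
eef_pos: [0.4816, 0.236, 0.2568]
eef_rot: [0.0, 0.074, 0.997, 0.0]
wrist_force: [0.2, -0.9, -0.0]
opening: 0.999
grasp_force: 0.0
```

Emit:
{"api": "carry_out", "payload": {
  "plan": [
    [[0,0,0,0,0,0,1],[0,0,0,0,0,0,1],[0,0,0,0,0,0,1],[0,0,0,0,0,0,1],[0,0,0,0,0,0,1]]
  ]
}}

```text
time_s: 24.75
eef_pos: [0.4816, 0.236, 0.2568]
eef_rot: [-0.0, 0.074, 0.997, -0.0]
wrist_force: [1.2, -0.0, 0.1]
opening: 1.002
grasp_force: 0.0
```

Emit:
{"api": "carry_out", "payload": {
  "plan": [
    [[0,0,0,0,0,0,1],[0,0,0,0,0,0,1],[0,0,0,0,0,0,1],[0,0,0,0,0,0,1],[0,0,0,0,0,0,1]]
  ]
}}

```text
time_s: 25.17
eef_pos: [0.4816, 0.236, 0.2568]
eef_rot: [-0.0, 0.074, 0.997, -0.0]
wrist_force: [1.0, 0.8, -0.3]
opening: 1.005
grasp_force: 0.0
```

```bash
python3 -c "
from h import *
observe(('scene','top'))"
```

```text
scene 25.167 [('red', 25.7, 0.0918), ('yel', 27.8, 0.0903), ('blue', 25.8, 0.0885)]
top 25.217 [('red', 26.1, 0.0898), ('yel', 25.6, 0.0904), ('blue', 26.8, 0.0902)]
```

Emit:
{"api": "carry_out", "payload": {
  "plan": [
    [[0,0,0,0,0,0,1],[0,0,0,0,0,0,1],[0,0,0,0,0,0,1],[0,0,0,0,0,0,1],[0,0,0,0,0,0,1]]
  ]
}}

```text
time_s: 25.68
eef_pos: [0.4816, 0.236, 0.2568]
eef_rot: [0.0, 0.074, 0.997, -0.0]
wrist_force: [0.6, -0.6, -0.0]
opening: 0.998
grasp_force: 0.0
```

Emit:
{"api": "carry_out", "payload": {
  "plan": [
    [[0,0,0,0,0,0,1],[0,0,0,0,0,0,1],[0,0,0,0,0,0,1],[0,0,0,0,0,0,1],[0,0,0,0,0,0,1]]
  ]
}}

```text
time_s: 26.1
eef_pos: [0.4816, 0.236, 0.2568]
eef_rot: [0.0, 0.074, 0.997, -0.0]
wrist_force: [-0.4, -0.5, -0.3]
opening: 1.003
grasp_force: 0.0
```

Emit:
{"api": "carry_out", "payload": {
  "plan": [
    [[0,0,0,0,0,0,1],[0,0,0,0,0,0,1],[0,0,0,0,0,0,1],[0,0,0,0,0,0,1],[0,0,0,0,0,0,1]]
  ]
}}

```text
time_s: 26.52
eef_pos: [0.4816, 0.236, 0.2568]
eef_rot: [0.0, 0.074, 0.997, 0.0]
wrist_force: [-1.2, 0.7, 0.6]
opening: 1.002
grasp_force: 0.0
```

```bash
python3 -c "
from h import *
observe(('scene','top'))"
```

```text
scene 26.517 [('red', 25.3, 0.0927), ('yel', 27.4, 0.0906), ('blue', 25.8, 0.0885)]
top 26.567 [('red', 26.1, 0.0898), ('yel', 25.8, 0.0907), ('blue', 26.8, 0.0902)]
```

The rotor stands still: its angle did not change over 1.35 s. Handing in.

```bash
python3 -c "
from bench import hand_in
print(hand_in())"
```

```text
the job is handed in; nothing more can be done
None
```

The job is handed in, with no verdict returned: the carousel was pushed to about a turn in 5 s, the red cap was followed for about 6 s (camera estimate) while it turned faster than a turn in 9 s, the reader is back in its stand and released, and the carousel has stopped.

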